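# Refill the walnut tasting dish from the chest

### The arm

A 6-joint arm with a two-finger parallel gripper is mounted at the origin on the work surface. World frame = base frame: x ahead of the robot, y to its left, z up, the work surface at z = 0. Lengths are in m, angles in rad, forces in N, time in s.
With the tool pointing down it reaches from about 0.4 to 0.825 m from the base axis. Payload 7 kg.
Tool frame: the origin (TCP) lies on the centre line of the jaws, within the pads' length; the fingertips stand 17 mm ahead of it and the grasp point (between the pads) lies 2 mm behind it (r.tcp_to_tips is the distance from the TCP to the fingertips, in m); y points along the fingers, x is the direction in which the jaws open and shut, and the axes are right-handed (so a half turn about y gives the same grasp; the last joint's range is limited). The gripper opens to 85 mm and grips with 20 to 120 N. Pads are 22 mm wide; open, the fingers measure 114 mm over their backs; the gripper's body (76 mm by 85 mm) begins 54 mm behind the grasp point. The pads swing forward as they close: fully open they stand 13 mm farther back than shut.
Start: joints at [0.288, 0.359, 0.012, 0, -1.224, -0.288], TCP at [0.675, -0, 0.248] pointing down, gripper open.
Joint ranges: [-3.07, 3.07], [-1.43, 2.12], [-1.02, 1.25], [-3.03, 1.67], [-3.05, -0], [-3.03, 3.03]. Speed limits (rad/s): [2.39, 2.39, 3.01, 3.14, 3.14, 3.14].

### API

Orientations are given as [roll, pitch, yaw] about the fixed x, y, z axes, in that order (R = Rz(yaw) Ry(pitch) Rx(roll)).
In Python, from station import status, viewer, order, r gives the robot as it stands.
- The arm moves only by the shell command python3 -m handwheel 'ROWS'. ROWS is JSON, a list that holds one entry, the list of rows, each a list of 7 numbers: the turn, a rotation vector about the tool's x, y, z in rad, then the shift along the tool's x, y, z in cm, then the opening, from -1 (shut) to 1 (fully open). A call has 1 to 12 rows; each row is the pose to reach, as a shift and turn from the pose measured when the call began, along the tool's axes at that moment; what a row does not reach only later rows make up. A row lasts 1/8 s, in which the tool goes at most 62.5 mm and 10.7 degrees, less where a joint would pass 70% of its speed; a pose out of reach is approached as far as the arm can. A call with a gripper value outside its range is refused whole. The fingers move at their own pace and stop on an object; the grip force is fixed at half the most. Time passes only in rows, so rows that repeat a pose let the fingers close. It gives the time, the measured TCP pose, the force and the opening at its end, in the units of the state.
- status.sense(): the state, without advancing time (a new reading comes with each control period).
- viewer.capture(name): name is "scene" or "side" or "wrist"; returns (picture, depth): 420x560x3 uint8, red, green, blue; 420x560 float32, m along the optical axis (not along the pixel's ray), 0 where there is no reading.
- viewer.calibration(name): a dict with "fx", "fy", "cx", "cy" (pixels), "k1" (the pictures are not rectified: a ray, as slopes to the right and down, at radius r is drawn at 1 + k1 r^2 times it, then the intrinsics apply), "position" and "rotation" of the camera in the world. Camera axes: x right, y down, z forward; pixel columns grow to the right and rows downward; lengths in m; the calibration is good to about 2 mm. A picture is of the moment at which its call begins: read the wrist's pose just before it. calibration takes no time and is no camera call; for the wrist camera it gives the pose at the moment of the call.
- order.hand_in(): hands the job in, once; it reports no verdict.
Trained networks look in the newest picture that a camera, given by its name, has taken for a name from the list of things; names that differ only in an ending like _2 or _b are one class to them, and where a whole thing is asked for, a point or a joint stands for the part that bears it (a point fixed in the world has none). Each returns a list of dicts, best first, with "conf" (0 to 1); they miss things now and then, are a little off and sometimes report something else, mostly with a low value. They report only what shows in the picture. A call takes as long as a camera call. They do not tell look-alikes from the thing itself.
- viewer.outline_of(thing, camera): "pixels" (420x560 bool, what is visible of it).
- viewer.landmark_of(thing, camera): "at" ([x, y, z] in m, in world coordinates, good to about 4 mm: a listed point, or the origin of a listed thing).
The state is a dict: "time": time; "qpos": joint angles; "dq": joint speeds; "tau": joint torques, N m; "tool_pos": TCP position; "ee_rot": TCP orientation; "contact_force": force on the tool from outside, world axes, zero at the start; "ft_torque": the same for the moment, N m; "gripper_width": finger opening in m.
Only numpy, scipy, OpenCV 4.12 (cv2) and the standard library are available. Lean on these libraries where they do the work, as an engineer would, in place of code of your own. Each camera call takes 0.05 s, during which the arm holds its last target.

### The job

Lift the glazed hatch of the tasting chest over its red stops, slide it fully open and leave it open, let down on its rails. Take out the scoop of walnuts, bring its mouth down close over the shallow blue dish before tipping it, and pour all five walnuts into the dish. Then stand the empty scoop upright on the cork mat, leaving the dish, the jars and the oil bottle where they are.

Things in the scene. Friction and masses are not known exactly. Their poses are not given: they have to be found in the camera images.
- chest: Fixed pale-wood chest, 200 (x) x 360 (y) x 105 mm high. Origin: centre of its underside, on the counter; z up. Its -y half is closed by the sliding glazed hatch, its +y half by a fixed top. Inner floor 10 mm up, long walls 16 mm thick. Hatch fully open, the clear opening is x -84 to +84, y -168 to -21 mm.
- hatch_handle (a point): Grip point of the dark steel bar handle on the hatch. Bar 50 mm long (chest x), 14 mm thick (chest y), its top 12 mm above and its foot 28 mm below this point; pinch it across chest y. Shut and down it is at chest (0, -35, 151) mm. Axes as the chest's. Hatch: clear pane in a dark frame, 200 (x) x 180 (y) mm, 0.35 kg, its middle 50 mm towards -y from the handle, top face 18 mm above the chest rim.
- hatch_slide (a joint): Sliding of the hatch in m along the chest's +y: 0 shut, 0.155 fully open (end stop). Slides with about 1 N of friction and stays where left.
- hatch_lift (a joint): Height in m of the hatch above its rails: 0 resting, 0.018 highest (a stop). It stays level and sinks by its own weight when let go. When shut, its 12 mm long feet stand 1.5 mm before red stops 7 mm high, 8 mm long, that block sliding: raise it 9 to 16 mm, then slide; after 25 mm of travel the feet are past the stops and it may be lowered or kept raised.
- scoop: Loose steel scoop, black overhead handle, 120 long (x) x 74 wide (y) x 89 mm high, 0.12 to 0.22 kg, on the chest floor. Origin: centre of its underside; z up; open mouth at -x. Floor 3 mm thick, rising 15 degrees over the last 35 mm to the mouth, so walnuts stay in while level. Side walls 38 mm high. Walnuts start to roll out at 15 to 20 degrees, all are out by 40; tip slowly.
- scoop_grip (a point): Grip point on the scoop's handle bar, 80 mm above and in line with the scoop's origin. The bar runs along scoop x from -27 to +55 mm, 14 mm thick (y) and 18 mm tall (9 mm up and down from this point). Under it about 35 mm are free above the walnuts. Axes as the scoop's.
- scoop_lip (a point): Middle of the scoop's mouth edge, at scoop (-60, 0, 12) mm.
- dish: Loose shallow round blue dish, rim radius 80 mm, 32 mm high, 0.6 kg, floor inside 6 mm up, foot radius 58 mm. Origin: centre of its underside, on the counter.
- mat: Fixed cork mat, 160 x 160 x 5 mm thick. Origin: centre of its underside, on the counter.
- nut0 (a point): Centre of walnut 1 of 5, a nearly round nut 32 x 29 mm, 12 g, lying in the scoop at the start.
- nut1 (a point): Centre of walnut 2 of 5, a nearly round nut 32 x 29 mm, 12 g, lying in the scoop at the start.
- nut2 (a point): Centre of walnut 3 of 5, a nearly round nut 32 x 29 mm, 12 g, lying in the scoop at the start.
- nut3 (a point): Centre of walnut 4 of 5, a nearly round nut 32 x 29 mm, 12 g, lying in the scoop at the start.
- nut4 (a point): Centre of walnut 5 of 5, a nearly round nut 32 x 29 mm, 12 g, lying in the scoop at the start.
- jar_red: Loose red spice jar, 60 mm across, 100 mm high, a bystander. Origin: centre of its underside.
- jar_green: Loose green spice jar, 60 mm across, 100 mm high, a bystander. Origin: centre of its underside.
- oil: Loose amber oil bottle, 60 mm across, 210 mm high, a bystander. Origin: centre of its underside.
Things that resemble listed ones, but are neither listed nor needed, are in the scene too. There is more than one size of the dish; the job needs the larger. Several things have the shape of the mat; the one meant has the colours described above.

How it is judged:
On the way, in this order (a step that is already met when the one before it is completed fails the run):
1. the hatch is lifted above the height of its stops (value of joint hatch_lift above 0.0065 m).
2. the hatch is slid fully open (at least 140 mm) (value of joint hatch_slide above 0.14 m), for 0.2 s.
3. the scoop is lifted out of the chest (height (world z) of scoop above 0.11 m), for 0.1 s.
4. the scoop starts to tip with its mouth low over the dish (angle between scoop's own z axis and vertical above 0.15 rad and height (world z) of scoop_lip below 0.09 m and horizontal distance between scoop_lip and dish below 0.08 m).
5. all five walnuts lie in the dish (horizontal distance between each of nut0, nut1, nut2, nut3, nut4 and dish below 0.075 m and height (world z) of each of nut0, nut1, nut2, nut3, nut4 below 0.06 m), for 0.3 s.
At the end, for the whole second after the job is handed in: All five walnuts lie in the dish (centres within 75 mm of its axis and under 60 mm high); the empty scoop stands still and upright on the cork mat, its middle within 55 mm of the mat's middle; the hatch is at least 140 mm open and resting on its rails (within 4 mm) (all of step 5 and horizontal distance between scoop and mat below 0.055 m and height (world z) of scoop below 0.01 m and angle between scoop's own z axis and vertical below 0.08 rad and linear speed of scoop below 0.02 m/s and value of joint hatch_slide above 0.14 m and value of joint hatch_lift below 0.004 m); the robot touches nothing.
It fails at once if the scoop is tipped (over 17 degrees) while its mouth is more than 90 mm above the counter and a walnut is not yet in the dish (angle between scoop's own z axis and vertical above 0.3 rad and height (world z) of scoop_lip above 0.09 m and distance between any of nut0, nut1, nut2, nut3, nut4 and dish above 0.09 m).
It fails at once if a jar, the oil bottle or the dish is pushed more than 25 mm or tipped (distance of any of jar_red, jar_green, oil, dish from where it was at the start of the episode above 0.025 m or angle between any of jar_red, jar_green, oil, dish's own z axis and vertical above 0.3 rad).
It also fails if it takes over 61 s, if anything falls off the work surface, if the arm or the gripper's body presses on something with over 40 N, if the wrist force passes 120 N, or if a joint passes its speed limit or range.

## Working session

There is one attempt and no reset: what is moved stays moved. The work goes in short steps, Python scripts to look and compute and a shell command to move; the robot and the scene stay as the last step left them, time stands still between calls to the robot, and variables do not carry over. Pictures are saved under pics/ and viewed, and the job is handed in when it is done.

```bash
ls; mkdir -p pics; cat > h.py <<'E'
import numpy as np, cv2
from station import status, viewer, order, r
from scipy.spatial.transform import Rotation as R
def snap(n,f):
    p,d=viewer.capture(n); cv2.imwrite('pics/'+f+'.png',p[:,:,::-1]); np.save('pics/'+f+'.npy',d); return p,d
def lm(t,c):
    return [(round(x['conf'],2),np.round(x['at'],4).tolist()) for x in viewer.landmark_of(t,c)][:4]
def tool():
    s=status.sense(); return np.array(s['tool_pos']), R.from_euler('xyz',s['ee_rot'])
def pix(p,c):
    k=viewer.calibration(c); q=np.array(k['rotation']).T@(np.array(p)-k['position']); x,y=q[0]/q[2],q[1]/q[2]; f=1+k['k1']*(x*x+y*y)
    return (round(k['cx']+k['fx']*x*f),round(k['cy']+k['fy']*y*f))
def rows(p,Rt=None):
    "shift (cm) and rotvec needed to reach world pos p / rotation Rt"
    P,R0=tool(); print('shift cm',np.round(R0.inv().apply(np.array(p)-P)*100,2), 'turn', None if Rt is None else np.round((R0.inv()*Rt).as_rotvec(),3))
E
python3 - <<'E'
from h import *
print(status.sense()); print(r.tcp_to_tips, tool()[1].as_matrix().round(3))
snap('scene','s0'); 
for t in ['chest','hatch_handle','scoop','scoop_grip','scoop_lip','dish','mat','jar_red','jar_green','oil']:
    a=lm(t,'scene'); print(t,a,[pix(x[1],'scene') for x in a])
snap('side','d0')
for t in ['chest','hatch_handle','scoop','scoop_grip','scoop_lip','dish','mat','jar_red','jar_green','oil']:
    a=lm(t,'side'); print(t,a,[pix(x[1],'side') for x in a])
E
```

```text
pics
{'time': 0.0, 'qpos': array([ 2.88106841e-01,  3.59397508e-01,  1.10759161e-02, -3.10909932e-04,
       -1.22410981e+00, -2.88116349e-01]), 'dq': array([-0.00041049,  0.00064823,  0.00187135,  0.00042053,  0.00141787,
        0.00133517]), 'tau': array([ 2.55543900e-04, -5.83324420e+01,  2.93422562e+01,  6.93659976e+00,
       -6.00149287e-03, -1.14765509e-06]), 'tool_pos': array([ 6.74556794e-01, -3.00925237e-05,  2.47371287e-01]), 'ee_rot': array([-1.57061192e+00, -1.65072826e-03,  3.14147711e+00]), 'contact_force': array([ 0.30205961, -0.11537845, -0.52495695]), 'ft_torque': array([-0.00817224,  0.00543047,  0.02504295]), 'gripper_width': 0.08539781913442761}
0.017 [[-1.    -0.002 -0.   ]
 [ 0.    -0.    -1.   ]
 [ 0.002 -1.     0.   ]]Traceback (most recent call last):
  File "<stdin>", line 5, in <module>
  File "h.py", line 11, in pix
    k=viewer.calibration(c); q=np.array(k['rotation']).T@(np.array(p)-k['position']); x,y=q[0]/q[2],q[1]/q[2]; f=1+k['k1']*(x*x+y*y)
                                                                                          ~^^^
IndexError: invalid index to scalar variable.
```

```bash
python3 - <<'E'
from h import *
print(viewer.calibration('scene'))
print(viewer.calibration('side'))
print(viewer.calibration('wrist'))
E
```

```text
{'fx': 383.034389723933, 'fy': 383.034389723933, 'cx': 277.97723707767017, 'cy': 210.85693815007195, 'k1': 0.02384045598571921, 'position': array([ 0.98393811, -0.43313754,  0.86139315]), 'rotation': array([-2.45863511,  0.00868855,  0.98377322])}
{'fx': 528.7278662317526, 'fy': 528.7278662317526, 'cx': 284.4160409496501, 'cy': 201.85036764441227, 'k1': -0.02252936986910477, 'position': array([-0.02015836,  0.75055432,  0.77499017]), 'rotation': array([-2.16088221e+00,  1.27296359e-03, -2.60888847e+00])}
{'fx': 302.37255151263594, 'fy': 302.37255151263594, 'cx': 279.92687773163146, 'cy': 209.85217828920773, 'k1': -0.0690744621744491, 'position': array([ 0.67538501, -0.07373518,  0.37348515]), 'rotation': array([ 2.84619039e+00, -1.04844433e-03,  3.14133005e+00])}
```

```bash
sed -i "s/np.array(k\['rotation'\]).T@(np.array(p)-k\['position'\])/R.from_euler('xyz',k['rotation']).inv().apply(np.array(p)-k['position'])/" h.py
python3 - <<'E'
from h import *
snap('scene','s0'); snap('side','d0')
for c in ['scene','side']:
  for t in ['chest','hatch_handle','scoop','scoop_grip','scoop_lip','dish','mat','jar_red','jar_green','oil']:
    a=lm(t,c); print(c,t,[(*x,pix(x[1],c)) for x in a])
E
```

```text
scene chest [(0.91, [0.542, 0.2097, -0.0019], (380, 205))]
scene hatch_handle []
scene scoop []
scene scoop_grip []
scene scoop_lip []
scene dish [(0.87, [0.675, -0.4647, 0.0001], (189, 379)), (0.68, [0.4786, -0.3988, -0.0001], (179, 294))]
scene mat [(0.82, [0.5194, -0.1661, -0.0023], (268, 260)), (0.59, [0.2206, -0.2653, 0.0014], (184, 204))]
scene jar_red [(0.57, [0.7166, -0.0951, -0.0017], (336, 304))]
scene jar_green [(0.7, [0.7085, -0.2992, -0.0014], (263, 349))]
scene oil [(0.71, [0.7391, -0.1918, -0.0001], (310, 334))]
side chest [(0.75, [0.5437, 0.2153, -0.002], (178, 317))]
side hatch_handle [(0.61, [0.5488, 0.1832, 0.1499], (178, 248))]
side scoop [(0.77, [0.548, 0.1133, 0.0093], (207, 282))]
side scoop_grip [(0.66, [0.5515, 0.1834, 0.148], (176, 248))]
side scoop_lip []
side dish [(0.95, [0.476, -0.3973, -0.0019], (341, 186)), (0.79, [0.6691, -0.4655, 0.0016], (293, 157))]
side mat [(0.96, [0.5244, -0.1642, 0.0011], (283, 222)), (0.61, [0.2197, -0.2654, -0.0013], (414, 240))]
side jar_red [(0.82, [0.7134, -0.0964, 0.0009], (206, 214))]
side jar_green [(0.74, [0.5221, -0.1651, 0.0007], (284, 222)), (0.64, [0.7071, -0.3017, 0.0032], (252, 178)), (0.63, [0.7348, -0.1848, -0.0028], (220, 196))]
side oil [(0.91, [0.7339, -0.1891, 0.0007], (221, 194))]
```

View pics/s0.png

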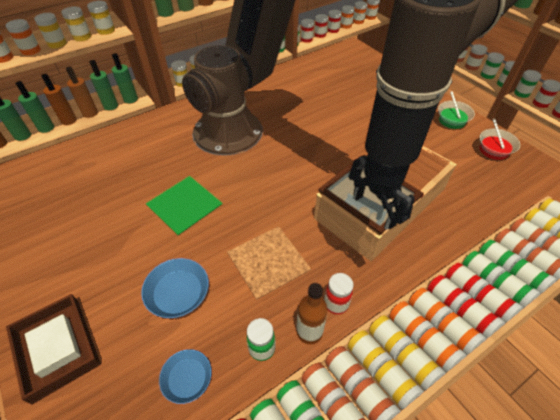

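View pics/d0.png

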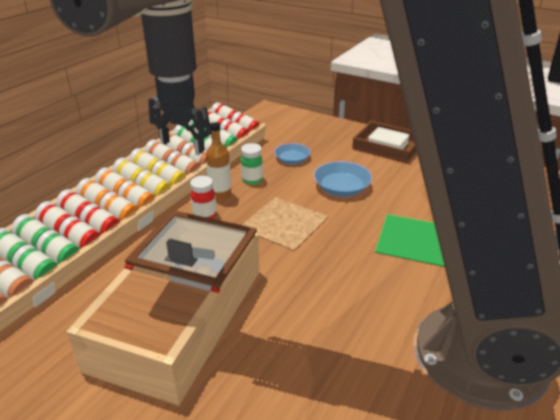

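```bash
python3 - <<'E'
from h import *
p,d=snap('wrist','w0')
for t in ['chest','hatch_handle','scoop','scoop_grip','scoop_lip','nut0','dish','mat']:
    a=lm(t,'wrist'); print(t,[(*x,pix(x[1],'wrist')) for x in a])
a=cv2.imread('pics/s0.png'); a=cv2.resize(a[220:410,110:330],None,fx=3,fy=3); cv2.imwrite('pics/c0.png',a)
E
```

```text
chest [(0.57, [0.5407, 0.2153, -0.0014], (371, 322))]
hatch_handle []
scoop []
scoop_grip []
scoop_lip []
nut0 []
dish []
mat [(0.56, [0.5217, -0.1646, -0.002], (414, 39))]
```

View pics/w0.png

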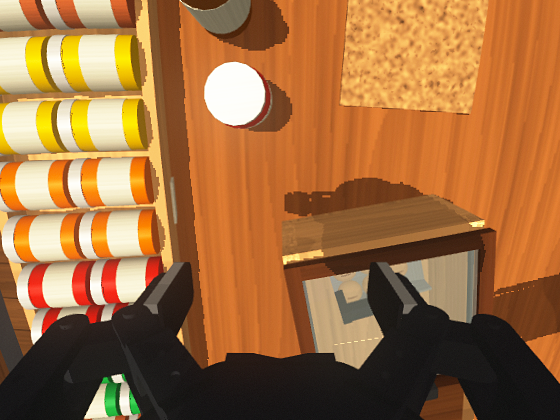

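View pics/c0.png

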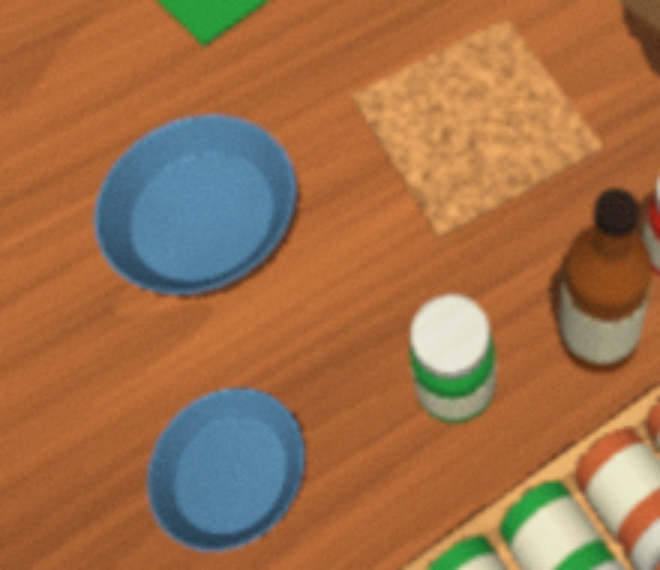

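```bash
python3 -m handwheel '[[[0,0,0,6,-6,-3,1],[0,0,0,11,-11,-5,1],[0,0,0,13,-12,-5,1],[0,0,0,13,-12,-5,1]]]'; python3 - <<'E'
from h import *
p,d=snap('wrist','w1')
for t in ['chest','hatch_handle','scoop','scoop_grip','scoop_lip','nut0','nut1']:
    a=lm(t,'wrist'); print(t,[(*x,pix(x[1],'wrist')) for x in a])
k=viewer.calibration('wrist')
v,u=np.mgrid[0:420,0:560]
K=np.array([[k['fx'],0,k['cx']],[0,k['fy'],k['cy']],[0,0,1.]])
xy=cv2.undistortPoints(np.stack([u,v],-1).reshape(-1,1,2).astype(np.float64),K,np.array([k['k1'],0,0,0,0.])).reshape(420,560,2)
P=np.dstack([xy*d[...,None],d])
W=R.from_euler('xyz',k['rotation']).apply(P.reshape(-1,3))+k['position']; W=W.reshape(420,560,3); np.save('pics/W1.npy',W)
for lo,hi in [(0.097,0.11),(0.115,0.13)]:
    m=(W[...,2]>lo)&(W[...,2]<hi)&(d>0)&(W[...,0]>.4)&(W[...,0]<.7)&(W[...,1]>0)
    q=W[m][:,:2]; print(lo,m.sum(),cv2.minAreaRect((q*1000).astype(np.float32)))
E
```

```text
time: 2.15
tool_pos: [0.5439, 0.0506, 0.3734]
ee_rot: [-1.574, 0.008, -3.14]
contact_force: [1.4, 0.8, 0.1]
gripper_width: 0.0857
chest [(0.86, [0.5419, 0.2113, 0.0005], (282, 254))]
hatch_handle [(0.69, [0.5492, 0.1783, 0.1477], (277, 281))]
scoop []
scoop_grip [(0.52, [0.5436, 0.2132, 0.0001], (281, 257))]
scoop_lip []
nut0 [(0.46, [0.7146, -0.0946, 0.0014], (169, 72))]
nut1 [(0.46, [0.7146, -0.0946, 0.0014], (169, 72))]
0.097 8217 ((541.1629028320312, 210.39268493652344), (200.82687377929688, 359.5672607421875), 10.640776634216309)
0.115 5507 ((556.961669921875, 127.9925765991211), (200.28060913085938, 181.6094512939453), 10.707951545715332)
```

View pics/w1.png

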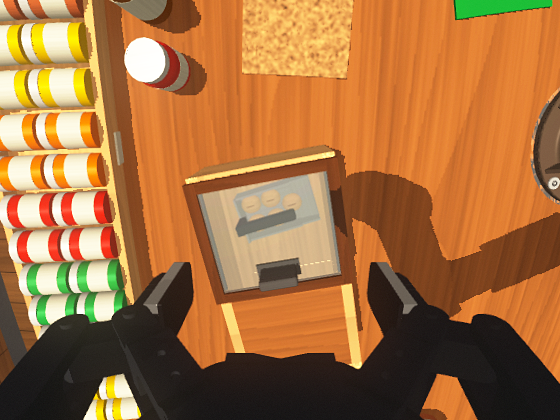

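```bash
cat >> h.py <<'E'
def down(deg):
    "tool pointing down, tool x at world yaw deg"
    a=np.radians(deg); x=np.array([np.cos(a),np.sin(a),0]); y=np.array([0,0,-1.]); return R.from_matrix(np.stack([x,y,np.cross(x,y)],1))
CH=np.array([.5412,.2104]); CY=10.64
def ch(x,y,z):
    a=np.radians(CY); return np.array([CH[0]+x*np.cos(a)-y*np.sin(a),CH[1]+x*np.sin(a)+y*np.cos(a),z])
E
python3 - <<'E'
from h import *
print(status.sense()['qpos'].round(3))
rows([*ch(0,-.035,0)[:2],.22],down(100.64))
E
```

```text
[ 0.449  0.093 -0.068 -0.    -1.412 -0.449]
shift cm [ -0.26  14.69 -12.64] turn [-2.000e-03  1.384e+00  1.000e-03]
```

```bash
python3 -m handwheel '[[[0,0.18,0,0,0,-3,1],[0,0.36,0,0,2,-6,1],[0,0.54,0,0,4,-9,1],[0,0.72,0,-0.3,7,-12.6,1],[0,0.9,0,-0.3,10,-12.6,1],[0,1.08,0,-0.3,12,-12.6,1],[0,1.26,0,-0.3,14.7,-12.6,1],[0,1.384,0,-0.3,14.7,-12.6,1],[0,1.384,0,-0.3,14.7,-12.6,1],[0,1.384,0,-0.3,14.7,-12.6,1]]]'; python3 - <<'E'
from h import *
print(status.sense()['qpos'].round(3))
snap('wrist','w2'); snap('side','d2')
for c in ['wrist','side']:print(lm('hatch_handle',c))
rows([*ch(0,-.035,0)[:2],.149],down(100.64))
E
```

```text
time: 3.8
tool_pos: [0.5484, 0.1756, 0.2198]
ee_rot: [-1.568, 0.001, 1.759]
contact_force: [-0.7, 0.4, 0.6]
gripper_width: 0.0853
[ 0.649  0.219 -0.251 -0.    -1.103 -2.031]
[(0.57, [0.546, 0.1796, 0.1486])]
[(0.55, [0.5465, 0.18, 0.1472])]
shift cm [0.05 7.11 0.03] turn [-0.002  0.001 -0.   ]
```

View pics/w2.png

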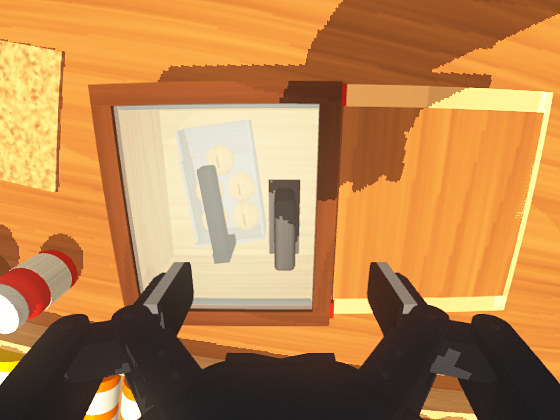

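```bash
cat >> h.py <<'E'
def cloud(c,d):
    k=viewer.calibration(c); v,u=np.mgrid[0:420,0:560]
    K=np.array([[k['fx'],0,k['cx']],[0,k['fy'],k['cy']],[0,0,1.]])
    xy=cv2.undistortPoints(np.stack([u,v],-1).reshape(-1,1,2).astype(np.float64),K,np.array([k['k1'],0,0,0,0.])).reshape(420,560,2)
    P=np.dstack([xy*d[...,None],d])
    return (R.from_euler('xyz',k['rotation']).apply(P.reshape(-1,3))+k['position']).reshape(420,560,3)
E
python3 - <<'E'
from h import *
d=np.load('pics/w2.npy'); W=cloud('wrist',d)
m=(W[...,2]>.15)&(W[...,2]<.17)&(d>0); m[260:]=False; m[:,:240]=False;m[:,330:]=False
q=W[m]; print(len(q),q[:,2].max(),cv2.minAreaRect((q[:,:2]*1000).astype(np.float32)))
E
```

```text
1355 0.1658611124347638 ((544.0271606445312, 178.109375), (42.368247985839844, 13.677961349487305), 10.695356369018555)
```

```bash
python3 -m handwheel '[[[0,0,0,0.25,3.5,0,1],[0,0,0,0.25,6,0,1],[0,0,0,0.25,7.1,0,1],[0,0,0,0.25,7.1,0,1],[0,0,0,0.25,7.1,0,-1],[0,0,0,0.25,7.1,0,-1],[0,0,0,0.25,7.1,0,-1],[0,0,0,0.25,7.1,0,-1],[0,0,0,0.25,7.1,0,-1],[0,0,0,0.25,7.1,0,-1]]]'
```

```text
time: 5.25
tool_pos: [0.5477, 0.1783, 0.1496]
ee_rot: [-1.569, 0.0, 1.758]
contact_force: [-2.0, 2.3, 5.3]
gripper_width: 0.0131
```

```bash
python3 -m handwheel '[[[0,0,0,0,-0.6,0,-1],[0,0,0,0,-1.25,0,-1],[0,0,0,0,-1.25,0,-1],[0,0,0,0,-1.25,0,-1]]]'
```

```text
time: 5.75
tool_pos: [0.5477, 0.1783, 0.1619]
ee_rot: [-1.569, -0.0, 1.758]
contact_force: [-0.2, 1.4, -3.3]
gripper_width: 0.013
```

```bash
python3 -m handwheel '[[[0,0,0,1.5,0,0,-1],[0,0,0,3.5,0,0,-1],[0,0,0,6,0,0,-1],[0,0,0,8.5,0,0,-1],[0,0,0,11,0,0,-1],[0,0,0,13.2,0,0,-1],[0,0,0,14.6,0,0,-1],[0,0,0,15.2,0,0,-1],[0,0,0,15.2,0,0,-1],[0,0,0,15.2,0.6,0,-1],[0,0,0,15.2,1.2,0,-1],[0,0,0,15.2,1.25,0,-1]]]'
```

```text
time: 7.25
tool_pos: [0.5194, 0.3272, 0.1496]
ee_rot: [-1.569, 0.0, 1.758]
contact_force: [-2.4, -0.6, 4.1]
gripper_width: 0.0127
```

```bash
python3 -m handwheel '[[[0,0,0,0,0,0,1],[0,0,0,0,0,0,1],[0,0,0,0,0,0,1],[0,0,0,0,-4,0,1],[0,0,0,-4,-9,0,1],[0,0,0,-10,-13,2,1],[0,0,0,-16,-15,2,1],[0,0,0,-21,-15,2,1],[0,0,0,-21,-15,2,1],[0,0,0,-21,-15,2,1]]]'; python3 - <<'E'
from h import *
print(status.sense()['qpos'].round(3))
p,d=snap('wrist','w3'); W=cloud('wrist',d); np.save('pics/W3.npy',W); snap('side','d3')
for c in ['wrist','side']:
  for t in ['scoop','scoop_grip','scoop_lip','hatch_handle']:
    a=lm(t,c); print(c,t,[(*x,pix(x[1],c)) for x in a])
E
```

```text
time: 8.5
tool_pos: [0.539, 0.1169, 0.2997]
ee_rot: [-1.57, -0.0, 1.757]
contact_force: [1.1, 0.4, -0.0]
gripper_width: 0.0854
[ 0.568  0.126 -0.18  -0.    -1.266 -1.953]
wrist scoop [(0.9, [0.554, 0.1137, 0.0074], (275, 183))]
wrist scoop_grip [(0.76, [0.5532, 0.1135, 0.0906], (273, 197))]
wrist scoop_lip [(0.72, [0.4945, 0.097, 0.0211], (270, 139))]
wrist hatch_handle [(0.61, [0.5191, 0.3295, 0.1473], (490, 219)), (0.42, [0.5425, 0.2094, -0.0015], (341, 186))]
side scoop [(0.72, [0.7348, -0.1884, -0.0003], (220, 195)), (0.67, [0.5482, 0.1128, 0.0071], (207, 283)), (0.2, [0.7059, -0.3014, 0.0001], (252, 179))]
side scoop_grip [(0.78, [0.5479, 0.1167, 0.0893], (203, 254))]
side scoop_lip [(0.65, [0.492, 0.0951, 0.019], (233, 283)), (0.18, [0.7333, -0.1876, 0.0013], (221, 195))]
side hatch_handle [(0.78, [0.5187, 0.3293, 0.1504], (134, 301))]
```

View pics/w3.png

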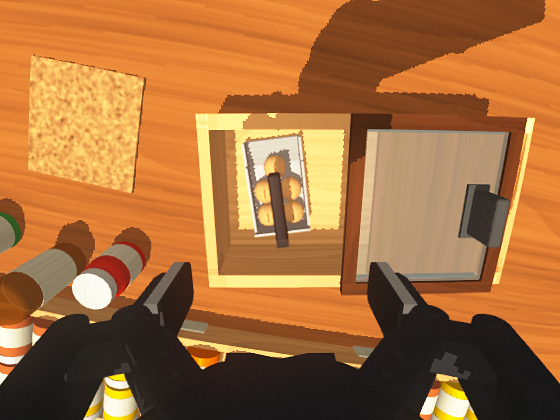

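View pics/d3.png

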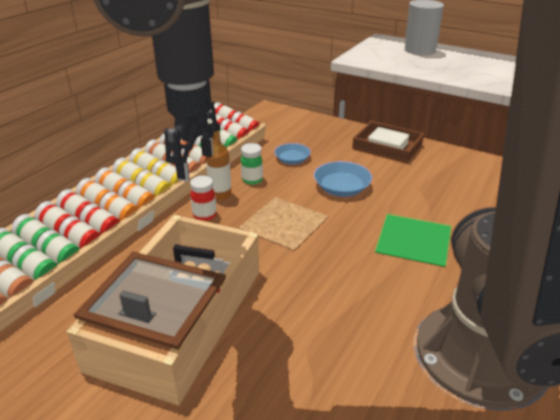

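```bash
python3 - <<'E'
from h import *
W=np.load('pics/W3.npy'); p=cv2.imread('pics/w3.png').astype(int)
m=(W[...,2]>.09)&(W[...,2]<.108)&(p.sum(2)<200); s=np.zeros_like(m); s[160:260,255:300]=1; m&=s
q=W[m]; print(m.sum(),q[:,2].max(),np.median(q[:,2]),cv2.minAreaRect((q[:,:2]*1000).astype(np.float32)))
# rim of walls
m=(W[...,2]>.04)&(W[...,2]<.052); s[:]=0; s[130:245,238:315]=1; m&=s
q=W[m]; print(m.sum(),cv2.minAreaRect((q[:,:2]*1000).astype(np.float32)))
E
```

```text
251 0.10067114039558384 0.0982613436376027 ((562.8983764648438, 119.64421081542969), (79.81211853027344, 13.097737312316895), 17.784223556518555)
1196 ((550.2225952148438, 115.0091552734375), (116.77964782714844, 74.04534149169922), 17.746423721313477)
```

```bash
python3 - <<'E'
from h import *
rows([.5498,.1152,.088],down(107.75))
E
```

```text
shift cm [-0.43 21.15 -1.05] turn [-0.002 -0.122 -0.   ]
```

```bash
python3 -m handwheel '[[[0,-0.122,0,-0.4,4,-1.05,1],[0,-0.122,0,-0.4,9,-1.05,1],[0,-0.122,0,-0.4,13,-1.05,1],[0,-0.122,0,-0.4,16,-1.05,1],[0,-0.122,0,-0.4,19,-1.05,1],[0,-0.122,0,-0.4,21,-1.05,1],[0,-0.122,0,-0.4,21.1,-1.05,1]]]';  python3 -m handwheel '[[[0,0,0,0,0,0,-1],[0,0,0,0,0,0,-1],[0,0,0,0,0,0,-1],[0,0,0,0,0,0,-1],[0,0,0,0,0,0,-1],[0,0,0,0,0,0,-1]]]'
```

```text
time: 9.88
tool_pos: [0.5488, 0.1151, 0.0871]
ee_rot: [-1.566, 0.001, 1.881]
contact_force: [-0.8, 0.3, 0.9]
gripper_width: 0.0856
time: 10.62
tool_pos: [0.549, 0.1151, 0.0875]
ee_rot: [-1.567, 0.001, 1.881]
contact_force: [-0.2, -1.1, 3.8]
gripper_width: 0.0133
```

```bash
python3 -m handwheel '[[[0,0,0,0,-0.5,0,-1],[0,0,0,0,-1.5,0,-1],[0,0,0,0,-3,0,-1],[0,0,0,0,-5,0,-1],[0,0,0,0,-7,0,-1],[0,0,0,0,-9,0,-1],[0,0,0,0,-11,0,-1],[0,0,0,0,-13,0,-1],[0,0,0,0,-14.5,0,-1],[0,0,0,0,-15,0,-1],[0,0,0,0,-15,0,-1]]]'; python3 - <<'E'
from h import *
print(status.sense()['qpos'].round(3))
snap('wrist','w4'); snap('side','d4'); snap('scene','s4')
for c in ['wrist','side','scene']:
  for t in ['scoop','scoop_grip','scoop_lip','dish']:
    a=lm(t,c); print(c,t,[(*x,pix(x[1],c)) for x in a])
E
```

```text
time: 12.0
tool_pos: [0.5495, 0.1154, 0.2375]
ee_rot: [-1.567, 0.001, 1.88]
contact_force: [0.6, -0.1, -2.3]
gripper_width: 0.0131
[ 0.555  0.183 -0.255 -0.    -1.137 -1.816]
wrist scoop [(0.64, [0.5549, 0.1161, 0.1617], (278, 234))]
wrist scoop_grip [(0.72, [0.5525, 0.1164, 0.2422], (279, 294))]
wrist scoop_lip [(0.55, [0.4956, 0.0982, 0.1717], (280, 147))]
wrist dish []
side scoop [(0.93, [0.5488, 0.1165, 0.1576], (199, 227))]
side scoop_grip [(0.7, [0.547, 0.1146, 0.2367], (197, 192))]
side scoop_lip [(0.58, [0.4905, 0.0998, 0.1693], (228, 226))]
side dish [(0.93, [0.6702, -0.4625, 0.0042], (292, 157)), (0.78, [0.4747, -0.3963, 0.0006], (341, 185))]
scene scoop [(0.84, [0.5501, 0.1169, 0.1619], (367, 180)), (0.5, [0.7167, -0.0951, -0.001], (336, 304)), (0.48, [0.7082, -0.3019, -0.0003], (262, 349))]
scene scoop_grip [(0.79, [0.5495, 0.1182, 0.2396], (373, 157)), (0.7, [0.5322, 0.1083, 0.1777], (361, 173))]
scene scoop_lip [(0.67, [0.4954, 0.095, 0.1695], (347, 169))]
scene dish [(0.96, [0.6748, -0.4646, 0.0014], (189, 379)), (0.95, [0.4745, -0.4013, -0.0006], (178, 293))]
```

View pics/w4.png

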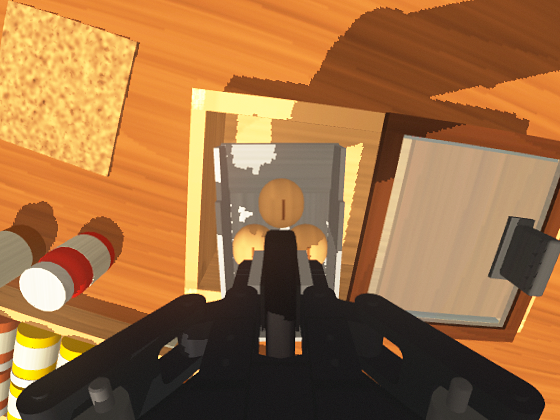

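View pics/d4.png

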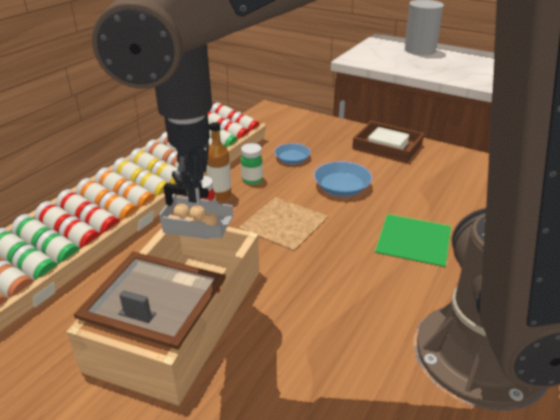

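```bash
python3 - <<'E'
from h import *
m=np.array([np.cos(np.radians(140)),np.sin(np.radians(140))]); L=np.array([.476,-.398])-.02*m
print(L-.06*m)
rows([*(L-.06*m),.2375],down(50))
E
```

```text
[ 0.53728356 -0.44942301]
shift cm [-53.42   0.13  18.39] turn [-0.003  1.008 -0.003]
```

```bash
python3 -m handwheel '[[[0,0.03,0,-1,0,0.4,-1],[0,0.08,0,-4,0,1.4,-1],[0,0.16,0,-8.5,0,3,-1],[0,0.26,0,-14,0,4.8,-1],[0,0.36,0,-19.5,0,6.7,-1],[0,0.47,0,-25,0,8.6,-1],[0,0.57,0,-30.5,0,10.5,-1],[0,0.67,0,-36,0,12.4,-1],[0,0.77,0,-41,0,14.1,-1],[0,0.86,0,-45.5,0,15.7,-1],[0,0.93,0,-49,0,16.9,-1],[0,0.98,0,-51.5,0,17.7,-1]]]';  python3 - <<'E'
from h import *
print(status.sense()['qpos'].round(3))
snap('scene','s5');p,d=snap('side','d5')
for c in ['scene','side']:
  for t in ['scoop','scoop_lip','dish']:
    a=lm(t,c); print(c,t,[(*x,pix(x[1],c)) for x in a])
m=np.array([np.cos(np.radians(140)),np.sin(np.radians(140))]); L=np.array([.476,-.398])-.02*m
rows([*(L-.06*m),.128],down(50))
E
```

```text
time: 14.25
tool_pos: [0.5369, -0.4313, 0.2383]
ee_rot: [-1.569, 0.004, 0.896]
contact_force: [0.2, 0.7, -2.7]
gripper_width: 0.013
[-0.393  0.388  0.032  0.004 -1.218 -1.854]
scene scoop [(0.72, [0.5173, 0.3283, 0.1502], (416, 145)), (0.68, [0.5357, -0.4329, 0.1617], (159, 286))]
scene scoop_lip [(0.49, [0.4753, -0.3998, 0.0004], (178, 293)), (0.48, [0.5565, -0.4716, 0.1802], (142, 300))]
scene dish [(0.96, [0.6732, -0.4659, -0.0016], (188, 379)), (0.59, [0.4755, -0.3997, 0.0013], (178, 292))]
side scoop [(0.94, [0.5353, -0.4368, 0.1604], (331, 122)), (0.55, [0.5524, -0.4367, 0.1782], (325, 115)), (0.54, [0.544, 0.2155, -0.0012], (178, 317))]
side scoop_lip [(0.58, [0.4878, -0.3971, 0.1735], (341, 127))]
side dish [(0.89, [0.4764, -0.3955, -0.0022], (341, 186)), (0.68, [0.6715, -0.4647, 0.0021], (292, 157))]
shift cm [-1.67 11.11 -1.26] turn [-0.001  0.029 -0.004]
```

View pics/s5.png

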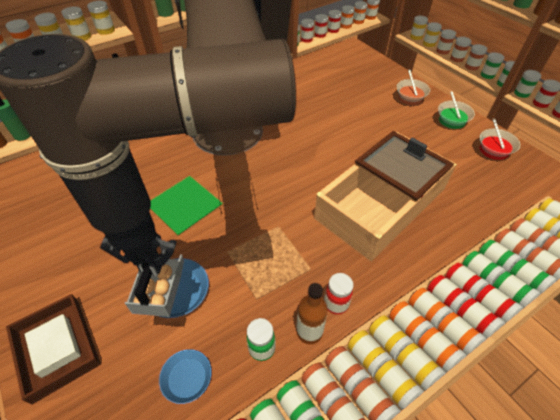

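View pics/d5.png

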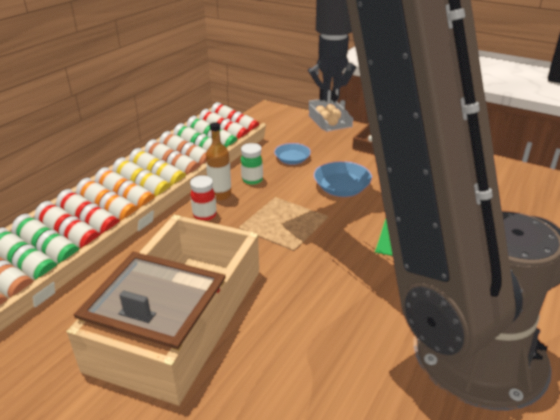

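```bash
python3 -m handwheel '[[[0,0.03,0,-0.6,1,-0.4,-1],[0,0.03,0,-1.2,2.5,-0.9,-1],[0,0.03,0,-1.7,4.5,-1.3,-1],[0,0.03,0,-1.7,6.5,-1.3,-1],[0,0.03,0,-1.7,8.5,-1.3,-1],[0,0.03,0,-1.7,10,-1.3,-1],[0,0.03,0,-1.7,11,-1.3,-1],[0,0.03,0,-1.7,11.1,-1.3,-1],[0,0.03,0,-1.7,11.1,-1.3,-1]]]';  python3 - <<'E'
from h import *
print(status.sense()['qpos'].round(3))
p,d=snap('wrist','w6')
for t in ['scoop','scoop_lip','dish','nut0']:
    a=lm(t,'wrist'); print(t,[(*x,pix(x[1],'wrist')) for x in a])
P,R0=tool(); print(P,R0.as_matrix().round(3))
# tilt plan: lip fixed; grasp point 2mm behind TCP
lipT=np.array([0,.066,.060]) # lip in tool frame from TCP (y down, z mouth dir)
L0=R0.apply(lipT)+P; print('lip',L0)
T=L0.copy(); T[2]=.062
for s in (1,):
  for th in range(5,56,5):
    Q=R.from_rotvec([-s*np.radians(th),0,0]); Rn=R0*Q
    sh=R0.inv().apply(T-Rn.apply(lipT)-P)*100
    print(th,round(-s*np.radians(th),3),sh.round(2), 'lipdir z',Rn.apply([0,0,1])[2].round(2))
E
```

```text
time: 15.78
tool_pos: [0.5377, -0.4501, 0.1286]
ee_rot: [-1.57, 0.004, 0.872]
contact_force: [0.0, -0.0, -2.3]
gripper_width: 0.0131
[-0.418  0.487 -0.073  0.004 -1.012 -1.854]
scoop [(0.88, [0.542, -0.4507, 0.0495], (282, 230)), (0.58, [0.4752, -0.3981, -0.0028], (279, 109)), (0.55, [0.4928, -0.4108, 0.0602], (281, 142))]
scoop_lip [(0.95, [0.496, -0.4127, 0.0615], (282, 148))]
dish [(0.57, [0.5572, -0.4411, 0.0689], (308, 248))]
nut0 [(0.92, [0.5335, -0.4673, 0.0712], (255, 248)), (0.89, [0.5573, -0.4386, 0.0671], (311, 245)), (0.81, [0.5093, -0.4453, 0.0691], (256, 199))]
[ 0.53758665 -0.44997843  0.12870521] [[ 0.644 -0.003 -0.765]
 [ 0.765 -0.003  0.644]
 [-0.004 -1.     0.   ]]
lip [ 0.49149596 -0.41152889  0.06272581]
5 -0.087 [ 0.   -0.43  0.6 ] lipdir z -0.09
10 -0.175 [ 0.   -0.87  1.24] lipdir z -0.17
15 -0.262 [ 0.   -1.26  1.91] lipdir z -0.26
20 -0.349 [ 0.   -1.58  2.62] lipdir z -0.34
25 -0.436 [ 0.   -1.84  3.35] lipdir z -0.42
30 -0.524 [ 0.   -2.04  4.1 ] lipdir z -0.5
35 -0.611 [ 0.   -2.18  4.87] lipdir z -0.57
40 -0.698 [ 0.   -2.24  5.65] lipdir z -0.64
45 -0.785 [ 0.   -2.24  6.42] lipdir z -0.71
50 -0.873 [ 0.   -2.17  7.2 ] lipdir z -0.77
55 -0.96 [ 0.   -2.03  7.96] lipdir z -0.82
```

View pics/w6.png

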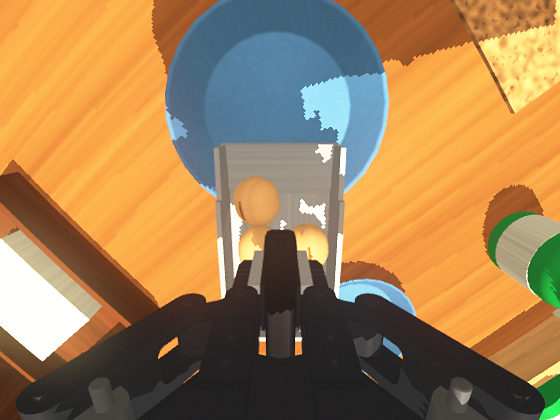

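```bash
python3 -m handwheel '[[[-0.044,0,0,0,-0.2,0.3,-1],[-0.087,0,0,0,-0.43,0.6,-1],[-0.131,0,0,0,-0.65,0.92,-1],[-0.175,0,0,0,-0.87,1.24,-1],[-0.2,0,0,0,-0.98,1.43,-1],[-0.225,0,0,0,-1.1,1.62,-1],[-0.25,0,0,0,-1.2,1.82,-1],[-0.27,0,0,0,-1.3,1.98,-1],[-0.29,0,0,0,-1.37,2.14,-1],[-0.29,0,0,0,-1.37,2.14,-1],[-0.29,0,0,0,-1.37,2.14,-1]]]'; cat > plan.py <<'E'
from h import *
P,R0=tool(); lipT=np.array([0,.066,.060]); M=R0.as_matrix()
th0=np.arcsin(-M[2,2]); print('tilt',np.degrees(th0).round(2),'q',status.sense()['qpos'].round(3),'lip',(R0.apply(lipT)+P).round(4))
T=np.array([.4915,-.4115,.062])
for th in range(0,56,4):
    a=-(np.radians(th)-th0); Rn=R0*R.from_rotvec([a,0,0]); sh=R0.inv().apply(T-Rn.apply(lipT)-P)*100
    print(th,round(a,3),sh.round(2))
E
python3 plan.py; python3 -c "
from h import *
snap('wrist','w7')"
```

```text
time: 17.4
tool_pos: [0.5214, -0.4363, 0.1426]
ee_rot: [-1.861, 0.004, 0.872]
contact_force: [0.0, -0.3, -2.8]
gripper_width: 0.013
tilt 16.6 q [-0.362  0.307 -0.438  0.185 -0.561 -2.051] lip [ 0.4917 -0.4116  0.0622]
0 0.29 [ 0.    2.   -1.61]
4 0.22 [ 0.    1.48 -1.27]
8 0.15 [ 0.    0.98 -0.89]
12 0.08 [ 0.    0.51 -0.48]
16 0.011 [ 0.    0.08 -0.04]
20 -0.059 [ 0.   -0.33  0.43]
24 -0.129 [ 0.   -0.71  0.93]
28 -0.199 [ 0.   -1.04  1.45]
32 -0.269 [ 0.   -1.34  1.99]
36 -0.339 [ 0.   -1.61  2.56]
40 -0.408 [ 0.   -1.83  3.14]
44 -0.478 [ 0.   -2.01  3.74]
48 -0.548 [ 0.   -2.15  4.34]
52 -0.618 [ 0.   -2.24  4.96]
```

View pics/w7.png

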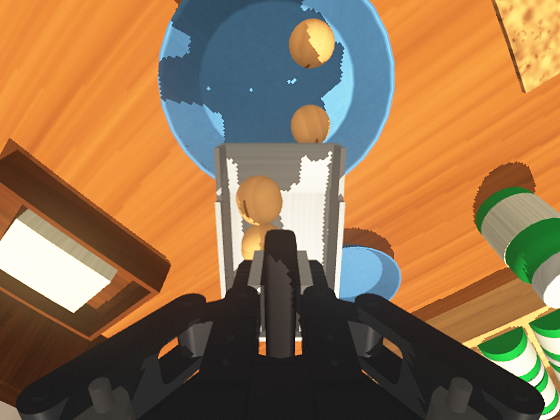

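```bash
python3 - <<'E'
from h import *
d=np.load('pics/w7.npy'); W=cloud('wrist',d)
for (u,v) in [(165,265),(120,300),(10,145),(60,245),(90,230)]: print((u,v),W[v,u].round(3))
P,R0=tool(); lipT=np.array([0,.066,.060])
T=np.array([.478,-.417,.063])
for a in (-45,):
  Rn=R.from_euler('z',a,degrees=True)*R0
  p=T-Rn.apply(lipT)
  print('TCP',p); rows(p,Rn)
  for f in (.25,.5,.75):
    L=np.array([.4917,-.4116,.0622])*(1-f)+T*f; Rf=R.from_euler('z',a*f,degrees=True)*R0; rows(L-Rf.apply(lipT),Rf)
E
```

```text
(165, 265) [ 0.535 -0.609  0.006]
(120, 300) [ 0.535 -0.698  0.008]
(10, 145) [ 0.355 -0.61   0.002]
(60, 245) [ 0.443 -0.639  0.035]
(90, 230) [ 0.454 -0.609  0.026]
TCP [ 0.48160992 -0.45547313  0.14339146]
shift cm [-4.04 -0.59  1.73] turn [0.003 0.753 0.224]
shift cm [-1.08 -0.1   0.24] turn [0.001 0.188 0.056]
shift cm [-2.13 -0.22  0.6 ] turn [0.001 0.376 0.112]
shift cm [-3.12 -0.39  1.11] turn [0.002 0.564 0.168]
```

```bash
python3 -m handwheel '[[[0,0.094,0.028,-0.54,-0.05,0.12,-1],[0,0.188,0.056,-1.08,-0.1,0.24,-1],[0,0.282,0.084,-1.6,-0.16,0.42,-1],[0,0.376,0.112,-2.13,-0.22,0.6,-1],[0,0.47,0.14,-2.63,-0.3,0.85,-1],[0,0.564,0.168,-3.12,-0.39,1.11,-1],[0,0.658,0.196,-3.6,-0.49,1.42,-1],[0,0.753,0.224,-4.04,-0.59,1.73,-1],[0,0.753,0.224,-4.04,-0.59,1.73,-1],[0,0.753,0.224,-4.04,-0.59,1.73,-1]]]'; sed -i 's/T=np.array.*/T=np.array([.478,-.417,.063])/' plan.py
python3 plan.py; python3 -c "
from h import *
snap('wrist','w8')"
```

```text
time: 18.7
tool_pos: [0.4817, -0.4569, 0.1443]
ee_rot: [-1.859, 0.001, 0.088]
contact_force: [0.3, 0.2, -2.2]
gripper_width: 0.0132Traceback (most recent call last):
  File "plan.py", line 3, in <module>
    th0=np.arcsin(-M[2,2]); print('tilt',np.degrees(th0).round(2),'q',status.sense()['qpos'].round(3),'lip',(R0.apply(lipT)+P).round(4))
                   ^
NameError: name 'M' is not defined
```

View pics/w8.png

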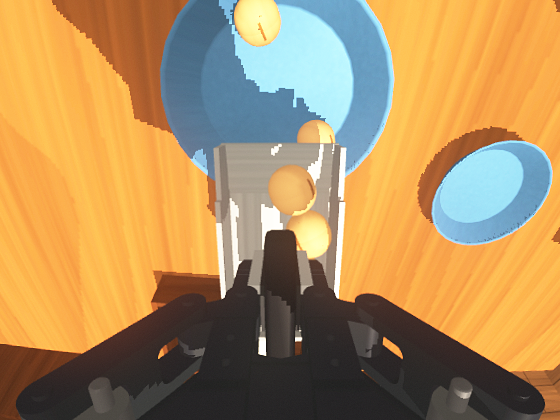

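```bash
cat > plan.py <<'E'
from h import *
P,R0=tool(); lipT=np.array([0,.066,.060]); M=R0.as_matrix()
th0=np.arcsin(-M[2,2]); print('tilt',np.degrees(th0).round(2),'q',status.sense()['qpos'].round(3),'lip',(R0.apply(lipT)+P).round(4))
T=np.array([.478,-.418,.063])
for th in range(0,56,4):
    a=-(np.radians(th)-th0); Rn=R0*R.from_rotvec([a,0,0]); sh=R0.inv().apply(T-Rn.apply(lipT)-P)*100
    print(th,round(a,3),sh.round(2))
E
python3 plan.py
```

```text
tilt 16.49 q [-0.346  0.322 -0.493  0.424 -0.678 -3.03 ] lip [ 0.478  -0.4182  0.064 ]
0 0.288 [ 0.    2.07 -1.57]
4 0.218 [ 0.    1.55 -1.23]
8 0.148 [ 0.    1.05 -0.86]
12 0.078 [ 0.    0.58 -0.45]
16 0.008 [ 0.    0.14 -0.  ]
20 -0.061 [ 0.   -0.26  0.47]
24 -0.131 [ 0.   -0.63  0.97]
28 -0.201 [ 0.   -0.97  1.49]
32 -0.271 [ 0.   -1.27  2.04]
36 -0.341 [ 0.   -1.53  2.6 ]
40 -0.41 [ 0.   -1.75  3.18]
44 -0.48 [ 0.   -1.93  3.78]
48 -0.55 [ 0.   -2.07  4.39]
52 -0.62 [ 0.   -2.16  5.  ]
```

```bash
python3 -m handwheel '[[[0.037,0,0,0,0.1,-0.25,-1],[0.075,0,0,0,0.2,-0.45,-1],[0.112,0,0,0,0.3,-0.65,-1],[0.148,0,0,0,0.35,-0.8,-1],[0.148,0,0,0,0.35,-0.8,-1]]]'; cat > yaw.py <<'E'
from h import *
import sys
P,R0=tool(); lipT=np.array([0,.066,.060]); L0=R0.apply(lipT)+P; M=R0.as_matrix()
T=np.array([.493,-.388,.068]); tot=float(sys.argv[1])
print('q',status.sense()['qpos'].round(3),'tilt',np.degrees(np.arcsin(-M[2,2])).round(1),'lip',L0.round(4),'mouth az',np.degrees(np.arctan2(M[1,2],M[0,2])).round(1))
n=int(sys.argv[2])
for i in range(1,n+1):
    f=i/n; Rf=R.from_euler('z',tot*f,degrees=True)*R0; L=L0*(1-f)+T*f
    sh=R0.inv().apply(L-Rf.apply(lipT)-P)*100
    print((R0.inv()*Rf).as_rotvec().round(3).tolist(),sh.round(2).tolist())
E
python3 yaw.py 115 12
```

```text
time: 19.38
tool_pos: [0.4826, -0.4662, 0.1434]
ee_rot: [-1.711, 0.001, 0.087]
contact_force: [-0.8, 0.1, -0.6]
gripper_width: 0.0131
q [-0.413  0.377 -0.289  0.165 -0.844 -2.748] tilt 8.0 lip [ 0.4783 -0.4162  0.0696] mouth az 95.0
[-0.0, -0.166, -0.023] [0.98, -0.03, 0.29]
[-0.0, -0.331, -0.047] [1.93, -0.08, 0.72]
[-0.0, -0.497, -0.07] [2.84, -0.14, 1.28]
[-0.0, -0.662, -0.094] [3.68, -0.23, 1.97]
[-0.001, -0.828, -0.117] [4.44, -0.32, 2.76]
[-0.001, -0.994, -0.14] [5.09, -0.44, 3.64]
[-0.001, -1.159, -0.164] [5.62, -0.56, 4.6]
[-0.001, -1.325, -0.187] [6.02, -0.69, 5.61]
[-0.001, -1.491, -0.21] [6.29, -0.82, 6.66]
[-0.001, -1.656, -0.234] [6.41, -0.96, 7.71]
[-0.001, -1.822, -0.257] [6.4, -1.09, 8.75]
[-0.001, -1.987, -0.281] [6.25, -1.22, 9.75]
```

```bash
python3 -m handwheel '[[[0,-0.08,-0.012,0.49,-0.02,0.14,-1],[0,-0.21,-0.03,1.25,-0.05,0.4,-1],[0,-0.36,-0.05,2.1,-0.09,0.82,-1],[0,-0.53,-0.075,3,-0.16,1.4,-1],[0,-0.7,-0.099,3.86,-0.25,2.15,-1],[0,-0.87,-0.123,4.6,-0.35,3,-1],[0,-1.04,-0.147,5.25,-0.48,3.9,-1],[0,-1.21,-0.171,5.75,-0.6,4.9,-1],[0,-1.38,-0.195,6.12,-0.73,5.95,-1],[0,-1.55,-0.219,6.33,-0.87,7.05,-1],[0,-1.7,-0.24,6.4,-0.99,8,-1],[0,-1.82,-0.257,6.4,-1.09,8.75,-1]]]'; python3 yaw.py 11 3; python3 -c "
from h import *
snap('wrist','w9')"
```

```text
time: 20.88
tool_pos: [0.5384, -0.3723, 0.1417]
ee_rot: [-1.71, 0.001, 1.929]
contact_force: [-0.8, -0.4, -2.0]
gripper_width: 0.013
q [-0.361  0.369 -0.192 -0.115 -0.908 -0.785] tilt 8.0 lip [ 0.4913 -0.39    0.068 ] mouth az -159.5
[-0.0, -0.063, -0.009] [0.36, 0.01, -0.07]
[-0.0, -0.127, -0.018] [0.72, 0.02, -0.11]
[-0.0, -0.19, -0.027] [1.08, 0.02, -0.14]
```

View pics/w9.png

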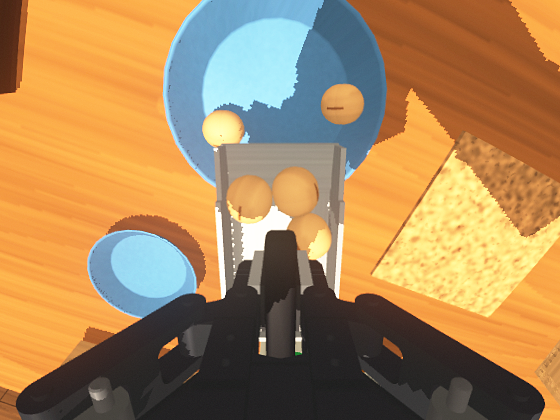

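```bash
python3 -m handwheel '[[[0,-0.095,-0.014,0.54,0.02,-0.09,-1],[0,-0.19,-0.027,1.08,0.02,-0.14,-1],[0,-0.19,-0.027,1.08,0.02,-0.14,-1]]]'; sed -i 's/^T=.*/T=np.array([.493,-.388,.063])/' plan.py; python3 plan.py
```

```text
time: 21.3
tool_pos: [0.5356, -0.3612, 0.1417]
ee_rot: [-1.709, 0.0, 2.124]
contact_force: [-0.3, -0.7, -2.0]
gripper_width: 0.0129
tilt 7.93 q [-0.357  0.369 -0.184 -0.135 -0.937 -0.585] lip [ 0.4928 -0.3877  0.068 ]
0 0.138 [-0.04  1.39 -0.78]
4 0.069 [-0.04  0.92 -0.37]
8 -0.001 [-0.04  0.49  0.08]
12 -0.071 [-0.04  0.09  0.55]
16 -0.141 [-0.04 -0.28  1.06]
20 -0.211 [-0.04 -0.61  1.58]
24 -0.281 [-0.04 -0.91  2.13]
28 -0.35 [-0.04 -1.16  2.7 ]
32 -0.42 [-0.04 -1.38  3.28]
36 -0.49 [-0.04 -1.55  3.88]
40 -0.56 [-0.04 -1.68  4.49]
44 -0.63 [-0.04 -1.77  5.11]
48 -0.699 [-0.04 -1.82  5.73]
52 -0.769 [-0.04 -1.82  6.35]
```

```bash
python3 -m handwheel '[[[-0.04,0,0,0,0.25,0.32,-1],[-0.071,0,0,0,0.09,0.55,-1],[-0.106,0,0,0,-0.1,0.8,-1],[-0.141,0,0,0,-0.28,1.06,-1],[-0.165,0,0,0,-0.4,1.24,-1],[-0.19,0,0,0,-0.51,1.42,-1],[-0.211,0,0,0,-0.61,1.58,-1],[-0.235,0,0,0,-0.71,1.77,-1],[-0.258,0,0,0,-0.81,1.95,-1],[-0.281,0,0,0,-0.91,2.13,-1],[-0.304,0,0,0,-1,2.32,-1],[-0.327,0,0,0,-1.08,2.51,-1]]]'; python3 plan.py; python3 -c "
from h import *
snap('wrist','w10')"
```

```text
time: 22.8
tool_pos: [0.5131, -0.3752, 0.149]
ee_rot: [-2.038, 0.0, 2.124]
contact_force: [-0.8, -0.4, -1.0]
gripper_width: 0.0132
tilt 26.75 q [-0.601  0.343 -0.133 -0.525 -0.962 -0.14 ] lip [ 0.4928 -0.3878  0.063 ]
0 0.467 [-0.03  3.41 -2.33]
4 0.397 [-0.03  2.84 -2.09]
8 0.327 [-0.03  2.28 -1.81]
12 0.257 [-0.03  1.75 -1.49]
16 0.188 [-0.03  1.24 -1.13]
20 0.118 [-0.03  0.75 -0.74]
24 0.048 [-0.03  0.3  -0.32]
28 -0.022 [-0.03 -0.13  0.14]
32 -0.092 [-0.03 -0.52  0.62]
36 -0.161 [-0.03 -0.88  1.13]
40 -0.231 [-0.03 -1.2   1.67]
44 -0.301 [-0.03 -1.48  2.22]
48 -0.371 [-0.03 -1.72  2.79]
52 -0.441 [-0.03 -1.93  3.38]
```

View pics/w10.png

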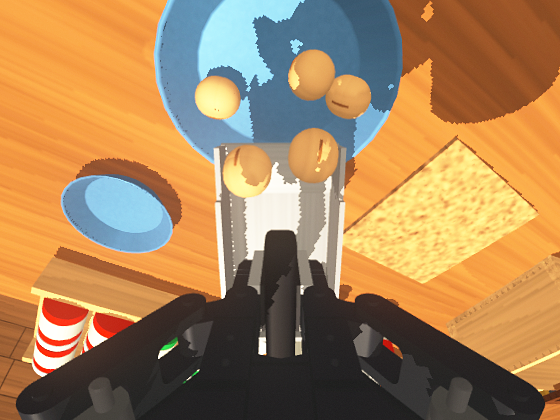

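Arm stays well inside limits in this direction; three nuts are out, two at the mouth. Continue tipping.

```bash
python3 -m handwheel '[[[-0.03,0,0,0,-0.17,0.2,-1],[-0.06,0,0,0,-0.34,0.4,-1],[-0.092,0,0,0,-0.52,0.62,-1],[-0.125,0,0,0,-0.7,0.87,-1],[-0.161,0,0,0,-0.88,1.13,-1],[-0.195,0,0,0,-1.04,1.4,-1],[-0.231,0,0,0,-1.2,1.67,-1],[-0.265,0,0,0,-1.34,1.94,-1],[-0.3,0,0,0,-1.48,2.22,-1],[-0.3,0,0,0,-1.48,2.22,-1],[-0.3,0,0,0,-1.48,2.22,-1]]]'; python3 plan.py; python3 -c "
from h import *
snap('wrist','w11');snap('scene','s11')
for c in ['wrist','scene']:
  for t in ['nut0','dish']:
    a=viewer.landmark_of(t,c); print(c,t,[(round(x['conf'],2),np.round(x['at'],3).tolist(),pix(x['at'],c)) for x in a])"
```

```text
time: 24.22
tool_pos: [0.4902, -0.3895, 0.1521]
ee_rot: [-2.338, 0.0, 2.123]
contact_force: [-0.3, 0.2, -1.2]
gripper_width: 0.0131
tilt 43.94 q [-0.863  0.399 -0.085 -0.862 -1.126  0.251] lip [ 0.4924 -0.3882  0.063 ]
0 0.767 [-0.01  6.05 -2.94]
4 0.697 [-0.01  5.43 -2.88]
8 0.627 [-0.01  4.82 -2.78]
12 0.558 [-0.01  4.21 -2.63]
16 0.488 [-0.01  3.62 -2.44]
20 0.418 [-0.01  3.04 -2.21]
24 0.348 [-0.01  2.48 -1.94]
28 0.278 [-0.01  1.94 -1.63]
32 0.208 [-0.01  1.42 -1.28]
36 0.139 [-0.01  0.93 -0.9 ]
40 0.069 [-0.01  0.47 -0.48]
44 -0.001 [-0.01  0.03 -0.04]
48 -0.071 [-0.01 -0.37  0.44]
52 -0.141 [-0.01 -0.74  0.94]
wrist nut0 [(0.95, [0.43, -0.406, 0.023], (313, 1)), (0.92, [0.507, -0.381, 0.022], (278, 113)), (0.86, [0.505, -0.431, 0.021], (215, 80)), (0.7, [0.448, -0.438, 0.016], (244, -7)), (0.65, [0.459, -0.353, 0.02], (351, 82))]
wrist dish [(0.79, [0.478, -0.399, -0.002], (277, 50)), (0.57, [0.674, -0.47, 0.003], (124, 170))]
scene nut0 [(0.69, [0.504, -0.426, 0.02], (171, 304)), (0.61, [0.433, -0.406, 0.02], (167, 277)), (0.57, [0.51, -0.377, 0.022], (191, 294)), (0.55, [0.446, -0.435, 0.018], (158, 287))]
scene dish [(0.89, [0.478, -0.402, 0.0], (178, 294)), (0.69, [0.672, -0.464, -0.0], (188, 378))]
```

View pics/w11.png

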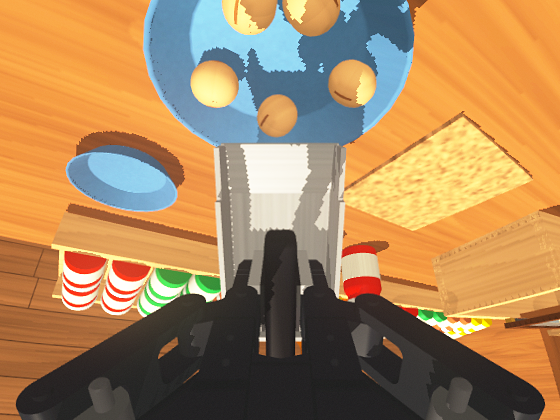

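View pics/s11.png

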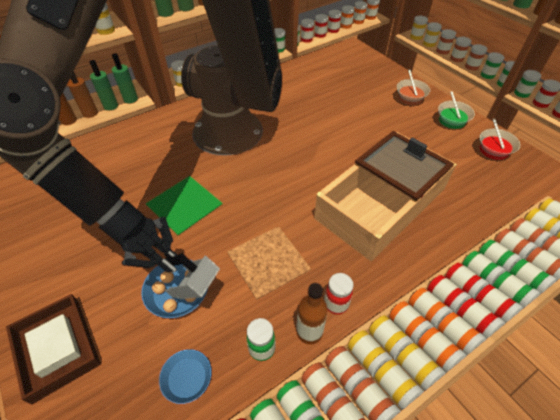

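```bash
python3 - <<'E'
from h import *
P,R0=tool()
R1=down(121.7)
for p,Rt in [((.4902,-.3895,.21),R0),((.4902,-.3895,.24),R1),((.506,-.28,.24),R1),((.522,-.165,.21),R1)]: rows(p,Rt)
E
```

```text
shift cm [-0.03 -4.18 -3.98] turn [0. 0. 0.]
shift cm [-0.03 -6.34 -6.06] turn [ 0.768  0.    -0.   ]
shift cm [  8.45  -1.42 -11.17] turn [ 0.768  0.    -0.   ]
shift cm [ 17.4    5.88 -14.42] turn [ 0.768  0.    -0.   ]
```

```bash
python3 -m handwheel '[[[0,0,0,0,-1.5,-1.4,-1],[0,0,0,0,-3,-2.8,-1],[0.1,0,0,0,-4.2,-4,-1],[0.25,0,0,0,-5.5,-5.2,-1],[0.4,0,0,0,-6.3,-6,-1],[0.55,0,0,2,-5.2,-7.2,-1],[0.7,0,0,5,-3.4,-9,-1],[0.768,0,0,8.5,-1.4,-11.2,-1],[0.768,0,0,13,2,-12.9,-1],[0.768,0,0,16,4.7,-13.9,-1],[0.768,0,0,17.4,5.9,-14.4,-1],[0.768,0,0,17.4,5.9,-14.4,-1]]]'; python3 - <<'E'
from h import *
print(status.sense()['qpos'].round(3))
snap('scene','s12');snap('side','d12')
for c in ['scene','side']:
  for t in ['scoop','mat','scoop_lip','dish']:
    a=lm(t,c); print(c,t,[(*x,pix(x[1],c)) for x in a])
rows([.522,-.165,.083],down(121.7))
E
```

```text
time: 26.02
tool_pos: [0.5224, -0.1642, 0.2108]
ee_rot: [-1.572, 0.001, 2.125]
contact_force: [0.2, -1.0, -1.5]
gripper_width: 0.0129
[ 5.400e-02  1.780e-01 -3.270e-01  1.000e-03 -1.065e+00 -1.071e+00]
scene scoop [(0.82, [0.526, -0.1647, 0.1334], (268, 232))]
scene mat [(0.8, [0.5217, -0.1654, -0.0039], (268, 261)), (0.75, [0.2201, -0.2669, 0.0021], (184, 204))]
scene scoop_lip [(0.83, [0.4752, -0.1988, 0.1454], (244, 221)), (0.3, [0.506, -0.4254, 0.019], (172, 304))]
scene dish [(0.94, [0.477, -0.3995, 0.003], (178, 293)), (0.74, [0.675, -0.4644, 0.0002], (189, 379))]
side scoop [(0.96, [0.524, -0.1651, 0.1311], (283, 177))]
side mat [(0.92, [0.5213, -0.1655, -0.0021], (284, 223)), (0.74, [0.2172, -0.2657, -0.0056], (415, 241))]
side scoop_lip [(0.82, [0.4703, -0.1963, 0.1437], (310, 173)), (0.57, [0.5218, -0.1636, 0.0016], (284, 222))]
side dish [(0.8, [0.474, -0.3996, 0.0019], (342, 184)), (0.47, [0.6701, -0.4623, 0.0025], (292, 157))]
shift cm [ 0.04 12.67 -0.05] turn [-0.001 -0.001 -0.   ]
```

View pics/s12.png

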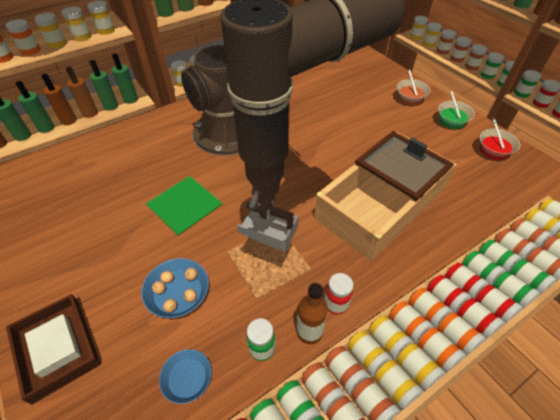

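```bash
python3 -m handwheel '[[[0,0,0,0,2,0,-1],[0,0,0,0,5,0,-1],[0,0,0,0,8,0,-1],[0,0,0,0,10.5,0,-1],[0,0,0,0,11.8,0,-1],[0,0,0,0,12.3,0,-1],[0,0,0,0,12.6,0,-1],[0,0,0,0,12.8,0,-1],[0,0,0,0,12.8,0,-1]]]'
```

```text
time: 27.65
tool_pos: [0.5226, -0.1656, 0.0826]
ee_rot: [-1.572, 0.002, 2.123]
contact_force: [0.1, -0.7, 2.3]
gripper_width: 0.0126
```

Contact felt (+2.3 N, against −1.5 N hanging). Release and rise straight up.

```bash
python3 -m handwheel '[[[0,0,0,0,0,0,1],[0,0,0,0,0,0,1],[0,0,0,0,0,0,1],[0,0,0,0,0,0,1],[0,0,0,0,-1,0,1],[0,0,0,0,-4,0,1],[0,0,0,0,-8,0,1],[0,0,0,0,-12,0,1],[0,0,0,0,-16,0,1],[0,0,0,0,-20,0,1],[0,0,0,0,-20,0,1],[0,0,0,0,-20,0,1]]]'; python3 - <<'E'
from h import *
snap('scene','s13');snap('side','d13');snap('wrist','w13')
for c in ['scene','side','wrist']:
  for t in ['scoop','scoop_grip','mat','scoop_lip','dish','hatch_handle','nut0','jar_red','jar_green','oil']:
    a=[(round(x['conf'],2),np.round(x['at'],3).tolist()) for x in viewer.landmark_of(t,c)]; print(c,t,a[:5])
E
```

```text
time: 29.15
tool_pos: [0.5219, -0.1654, 0.2828]
ee_rot: [-1.572, 0.001, 2.123]
contact_force: [0.0, -0.3, -0.2]
gripper_width: 0.0855
scene scoop [(0.79, [0.524, -0.167, 0.009])]
scene scoop_grip [(0.73, [0.436, -0.407, 0.021]), (0.7, [0.523, -0.164, 0.084])]
scene mat [(0.63, [0.223, -0.267, 0.003]), (0.62, [0.52, -0.169, -0.003]), (0.54, [0.709, -0.301, -0.001])]
scene scoop_lip [(0.7, [0.477, -0.201, 0.018])]
scene dish [(0.88, [0.672, -0.466, -0.0]), (0.84, [0.475, -0.399, -0.001]), (0.68, [0.707, -0.3, -0.0])]
scene hatch_handle [(0.89, [0.518, 0.325, 0.154])]
scene nut0 [(0.69, [0.446, -0.433, 0.024]), (0.59, [0.458, -0.356, 0.02]), (0.54, [0.505, -0.38, 0.02]), (0.42, [0.503, -0.425, 0.02])]
scene jar_red [(0.67, [0.718, -0.1, -0.0])]
scene jar_green [(0.84, [0.707, -0.299, -0.003])]
scene oil [(0.85, [0.737, -0.193, 0.003])]
side scoop [(0.93, [0.523, -0.164, 0.005])]
side scoop_grip [(0.65, [0.521, -0.165, 0.081])]
side mat [(0.83, [0.218, -0.264, -0.004]), (0.66, [0.52, -0.166, -0.001]), (0.51, [0.509, -0.379, 0.02])]
side scoop_lip []
side dish [(0.83, [0.671, -0.468, 0.00
[... 347 characters left out ...]
]
side oil [(0.92, [0.736, -0.188, -0.002])]
wrist scoop [(0.92, [0.531, -0.167, 0.007])]
wrist scoop_grip [(0.75, [0.525, -0.163, 0.088])]
wrist mat []
wrist scoop_lip [(0.63, [0.478, -0.194, 0.016])]
wrist dish [(0.94, [0.477, -0.399, -0.005]), (0.7, [0.671, -0.468, 0.006]), (0.32, [0.714, -0.097, -0.0])]
wrist hatch_handle []
wrist nut0 [(0.95, [0.506, -0.379, 0.019]), (0.9, [0.447, -0.436, 0.021]), (0.73, [0.508, -0.433, 0.021]), (0.57, [0.428, -0.408, 0.02]), (0.56, [0.46, -0.352, 0.02])]
wrist jar_red [(0.83, [0.715, -0.095, -0.003])]
wrist jar_green [(0.96, [0.703, -0.3, 0.005]), (0.62, [0.474, -0.398, -0.002])]
wrist oil [(0.91, [0.738, -0.192, 0.002]), (0.45, [0.506, -0.378, 0.02])]
```

View pics/s13.png

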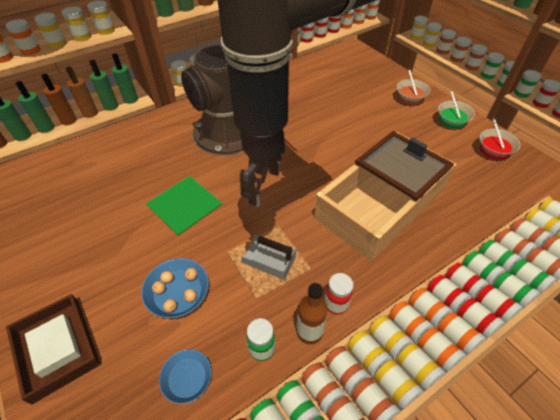

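View pics/d13.png

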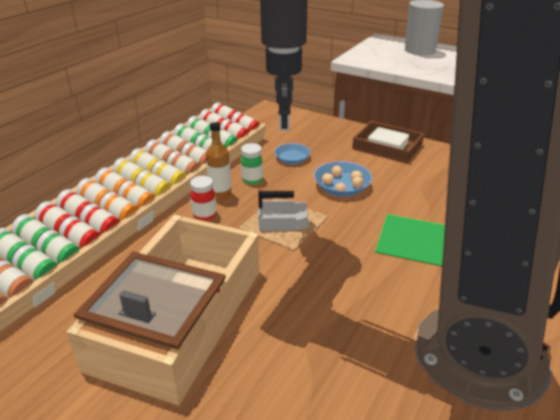

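```bash
python3 - <<'E'
from h import *
W=np.load('pics/W3.npy')
for n,m in [('frame',(slice(140,280),slice(348,355))),('frame right',(slice(140,200),slice(508,514)))]:
    print(n,np.median(W[m][...,2]))
d=np.load('pics/s13.npy'); V=cloud('scene',d); p=V[140:160,405:428].reshape(-1,3); print('handle top',np.percentile(p[:,2],[50,90,98]))
order.hand_in()
E
```

```text
frame 0.12307263857661238
frame right 0.12311692795614326
handle top [0.12935868 0.16249954 0.16500343]
the job is handed in; nothing more can be done
```

I finished all the steps and handed the job in at about 29 s. The hand-in gave no verdict.

- **Hatch:** I lifted it about 12 mm, slid it about 151 mm open and let it down. Its frame top measured 123 mm, which is where it sits when resting on its rails.
- **Pouring:** I brought the scoop's mouth down to about 62 mm over the larger blue dish before tipping. Two walnuts came out first. Then the arm got close to its joint limits: joint 6 read −3.03, right at the edge of its range. I tilted back to 8°, turned the scoop about its mouth, and poured the other three at up to 44° of tilt.
- **Walnuts:** The wrist and side cameras each found all five in the dish, within about 55 mm of its middle. The scene camera's detector reported only four, but all five show in its picture.
- **Scoop:** It stands upright and empty on the cork mat, within about 10 mm of the mat's middle. The gripper is open, about 200 mm higher, and touches nothing.
- **Dish, jars and bottle:** They are where they started, to within about 5 mm.

One reading disagreed: the scene camera put the hatch handle at z = 0.154 m, against about 0.150 m from the other views. The depth images gave 0.123 m for the frame and 0.165 m for the top of the handle. The handle top is within 2 mm of its resting height, so I took the 0.154 as detector noise.

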